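# Clear the chips and hold the spread circlip at its groove on the wire-reel axle

### The job

Refit the circlip that keeps the copper-wire reel on its axle. First wipe the three steel chips off the reel's brass plate with the scraper block, not with your fingers, and stand the block back down on the shelf; then take the circlip pliers out of their stand by both red handles, clip already hooked on, squeeze them to the stop so that the clip is spread, and slide it squarely down over the axle stub until it lies at the groove, just on the brass plate. Finish there still holding the pliers squeezed, upright and still, the clip spread and not pressing hard on the plate, so that I can check the fit before it snaps in: never let it close on the stub, and leave everything else where it is.

Things in the scene. Friction and masses are not known exactly. Their poses are not given: they have to be found in the camera images.
- scraper: scraper block of pale wood with a dark sole, 44 (x) by 22 (y) by 48 mm tall, 45 g, standing on the open shelf. Origin: centre of its underside. Grasp it across its 22 mm near the top
- chip0: loose curled dark steel chip (turning), 9 by 11 by 6 mm, 5 g, lying on the brass plate on the reel post's -x side, 29 to 39 mm from the stub's axis in the post's x and up to 22 mm either way in its y; origin at the centre of its underside
- chip1: loose curled dark steel chip (turning), 9 by 11 by 6 mm, 5 g, lying on the brass plate on the reel post's -x side, 29 to 39 mm from the stub's axis in the post's x and up to 22 mm either way in its y; origin at the centre of its underside
- chip2: loose curled dark steel chip (turning), 9 by 11 by 6 mm, 5 g, lying on the brass plate on the reel post's -x side, 29 to 39 mm from the stub's axis in the post's x and up to 22 mm either way in its y; origin at the centre of its underside
- pliers: straight circlip pliers, 171 mm tall, about 190 g, standing upright, tips down, with the dark steel clip lying flat on the tips. Origin: at the clip's underside, on the clip's axis when fully spread; z up along the pliers, y across the handles, x from the pliers to the clip. Tips, pivot (72 mm up) and handles lie in the plane x = -18.6 mm
- handles (a point): midway between the two red grips, in the pliers' frame at x -18.6, y 0, z 142 mm: where to take both handles at once, closing along the pliers' y. Grips 13 mm deep in x, 9 mm thick, from 118 to 171 mm up. Over their outsides here 49 mm free (splayed 8 deg each, 58 mm at the top), 30 mm and parallel at the stop
- clip_eyes (a point): midway between the clip's two eyes, hooked for good on the tips, x -18.6 mm, clip's underside. Clip 3 mm thick, band 4 mm wide; inner diameter 32.6 mm free, 39 mm spread, then centred on the pliers' origin, outside 47 mm
- jaw_left (a joint): how far the pliers are squeezed, rad for each half: 0 free (clip shut), 0.14 at the stop (clip fully spread). Springy: on each handle at the grip point 4 N starts to close them, 12 N reaches the stop; a grip of 30 to 60 N holds them there. Squeezed in the stand, they stay upright and centre between the fingers
- pliers_stand: dark oak pocket in which the pliers stand, fixed to the shelf, 100 by 106 mm, open above and in front; floor 12 mm high, on which the clip rests, back board 86 mm high behind the pliers, side cheeks 42 mm high. Origin at its underside, below the pliers' origin; same axes as the pliers at the start. The pliers lift straight up out of it, squeezed or not
- reel_post: fixed green cast foot 128 by 128 by 14 mm carrying a black reel of copper wire (104 mm diameter, top at 69 mm), on it a flat brass plate (100 mm diameter, 4 mm thick, top at 73 mm) and in its middle the upright steel axle stub. Origin: centre of the underside, on the stub's axis; z up, x and y along the foot's sides
- groove (a point): point on the stub's axis at the top face of the brass plate, 73 mm above the shelf, where the clip's underside belongs. The groove (32 mm diameter) runs from here 4.5 mm up; above it the stub is 35 mm in diameter
- stub_end (a point): centre of the stub's flat end, 18.5 mm above the groove point, 91.5 mm above the shelf; the last 3.5 mm taper from 35 to 28 mm diameter
- tin: grey-green tin parts cabinet, fixed, 150 by 230 by 50 mm, three bays in a row, its hinged lid propped open to about 200 mm high on its outer side, away from the reel; origin at the centre of its underside
- valve_socket: grey ceramic valve socket, 48 mm diameter, 20 mm high, in the tin; leave alone
- coil_former: copper-wound coil former, 40 mm diameter, 56 mm high, standing in the tin; leave alone
- lamp_holder: chrome pilot-lamp holder with a red lens, 32 mm diameter, 42 mm high, in the tin; leave alone
- choke: black iron choke, 72 by 84 by 72 mm; leave alone
- nut_driver: bone-handled nut driver lying down, 193 mm long, 26 mm thick; leave alone
- oil_can: copper oil can, 62 mm diameter, 120 mm high to the spout; leave alone
- spare_valve: glass radio valve standing on its black base, 43 mm diameter, 99 mm high; leave alone
There are look-alikes about, which are no part of the job. What is shaped like the scraper but purple is not meant.

How it is judged (in metres and radians):
On the way, in this order (a step that is already met when the one before it is completed fails the run):
1. all three chips are off the reel's plate, with the scraper block held in the fingers over the reel (z of each of chip0, chip1, chip2 in the frame of groove below -0.008 m and contact force between scraper and the fingers above 2 N and horizontal distance between scraper and groove below 0.13 m), for 0.05 s.
2. the scraper block is put down upright on the shelf and let go (contact force between scraper and the fingers below 0.2 N and height (world z) of scraper between -0.003 and 0.004 m and angle between scraper's own z axis and vertical below 0.15 rad and linear speed of scraper below 0.02 m/s), for 0.2 s.
3. the pliers are squeezed so that the clip is spread, and lifted clear of their stand (value of joint jaw_left above 0.115 rad and z of pliers in the frame of pliers_stand above 0.035 m), for 0.1 s.
4. the spread clip is brought over the end of the stub (value of joint jaw_left above 0.115 rad and horizontal distance between pliers and stub_end below 0.01 m and z of pliers in the frame of stub_end below 0.05 m), for 0.05 s.
At the end, for the whole second after the job is handed in: Chips off the reel, block standing on the shelf. Fingers hold the pliers squeezed (0.115 of 0.14 rad or more), clip spread round the stub: axis within 4 mm, underside within 3 mm of the plate at the groove, pliers upright within 7 deg, still, under 12 N on reel and stub (z of each of chip0, chip1, chip2 in the frame of groove below -0.008 m and height (world z) of scraper below 0.004 m and angle between scraper's own z axis and vertical below 0.15 rad and value of joint jaw_left above 0.115 rad and horizontal distance between pliers and groove below 0.004 m and z of pliers in the frame of groove between -0.0025 and 0.003 m and angle between pliers's own z axis and vertical below 0.12 rad and contact force between pliers and the fingers above 5 N and contact force between pliers and reel_post below 12 N and linear speed of pliers below 0.02 m/s); the arm keeps its last pose, push and grip.
It fails at once if the clip is let close on the stub (value of joint jaw_left below 0.08 rad and horizontal distance between pliers and groove below 0.012 m and z of pliers in the frame of groove below 0.013 m).
It fails at once if the clip or pliers are driven hard into the reel or stub (contact force between pliers and reel_post above 45 N).
It fails at once if another thing on the shelf is moved (distance of any of valve_socket, coil_former, lamp_holder, choke, nut_driver, oil_can, spare_valve from where it was at the start of the episode above 0.02 m).
It fails at once if the fingers touch a chip (contact force between any of chip0, chip1, chip2 and the fingers above 0.5 N).
It also fails if it takes over 72 s, if anything falls off the work surface, if the arm or the gripper's body presses on something with over 40 N, if the wrist force passes 120 N, or if a joint passes its speed limit or range.

### The arm

A 6-joint arm with a two-finger parallel gripper is mounted at the origin on the work surface. World frame = base frame: x ahead of the robot, y to its left, z up, the work surface at z = 0. Lengths are in mm, angles in rad, forces in N, time in s.
With the tool pointing down it reaches from about 350 to 775 mm from the base axis. Payload 7.3 kg.
Tool frame: the origin (TCP) lies at the very end of the fingers, on their centre line; the grasp point (between the pads) lies 19 mm behind it; z points along the fingers, y is the line along which they close (so a half turn about z gives the same grasp; the last joint's range is limited). The gripper opens to 92 mm and grips with 3 to 60 N. Pads are 19 mm wide; open, the fingers measure 130 mm over their backs; the gripper's body (75 mm by 190 mm) begins 47 mm behind the grasp point.
Start: joints at [0.983, 0.342, 1.524, -0, 1.275, -0.146], TCP at [224.462, 474.618, 226.741] pointing down, gripper open.
Joint ranges: [-2.53, 2.53], [-0.77, 2.02], [0.04, 2.7], [-1, 4.14], [0.28, 2.66], [-3.11, 3.11]. Speed limits (rad/s): [2.57, 2.57, 3.14, 3.14, 3.14, 3.14].

### API

Orientations are given as [roll, pitch, yaw] about the fixed x, y, z axes, in that order (R = Rz(yaw) Ry(pitch) Rx(roll)).
In Python, from plant import bot gives the robot as it stands.
- The arm moves only by the tool jog_arm, never from a script. Its argument "targets" is a list of rows, each an object with "xyz": the shift along the tool's x, y, z as a fraction of full scale, a list of three; "spin": the turn about the tool's z as a fraction of full scale. In form: [{"xyz": [x, y, z], "spin": spin}, ...]. A call has exactly 10 rows; each row shifts and turns the commanded pose from where the row before left it, along the tool's axes as they then stand; what a row does not reach is not made up. Full scale, the value 1, is 80 mm for a shift and 0.1 rad for a turn. A row lasts 1/8 s, in which the tool goes at most 62.5 mm and 10.7 degrees, less where a joint would pass 70% of its speed; a pose out of reach is approached as far as the arm can. A call with a number of a shift or a turn outside -1 to 1 is refused whole. A call with a gripper value outside its range is refused whole. "gripper" is the opening in per cent of the stroke, from 0 (shut) to 100 (fully open), set as the call begins (left out, the last holds). The fingers move at their own pace and stop on an object; the grip force is fixed at half the most. Time passes only in rows, so rows that do not move let the fingers close, or fill a call up. It gives the time, the measured TCP pose, the force, the opening and the grip force at its end, in the units of the state.
- bot.get_obs(): the state, without advancing time (a new reading comes with each control period).
- bot.capture(name): name is "scene" or "side" or "wrist"; returns the picture (420x560x3 uint8, blue, green, red); there is no depth.
- bot.get_calibration(name): a dict with "vfov" (degrees; the focal length in pixels is half the picture's height over the tangent of half this angle, whatever the lens; pixels are square), "cx", "cy" (the principal point, pixels), "eye" and "rotation" of the camera in the world. Camera axes: x right, y down, z forward; pixel columns grow to the right and rows downward; lengths in mm; the calibration is good to about 2 mm. A picture is of the moment at which its call begins: read the wrist's pose just before it. get_calibration takes no time and is no camera call; for the wrist camera it gives the pose at the moment of the call.
- bot.close_job(): hands the job in; it is judged then, once.
The state is a dict: "time": time; "joint_positions": joint angles; "dq": joint speeds; "tau": joint torques, N m; "tool_pos": TCP position; "tcp_rot": TCP orientation; "contact_force": force on the tool from outside, world axes, zero at the start; "moment": the same for the moment, N m; "grip_width": finger opening in mm; "finger_force": force on a finger pad.
Only numpy, scipy, OpenCV 4.12 (cv2) and the standard library are available. Lean on these libraries where they do the work, as an engineer would, in place of code of your own. Each camera call takes 0.05 s, during which the arm holds its last target. There are 200 camera calls.

## Working session

There is one attempt and no reset: what is moved stays moved. The work goes in short steps, Python scripts to look and compute and a tool call to move; the robot and the scene stay as the last step left them, time stands still between calls to the robot, and variables do not carry over. Pictures are saved under pics/ and viewed, at most 10 in all, crops included, and the job is handed in when it is done.

Besides the shell and the picture viewer there is one more tool, called by a JSON object that holds its "api" and its "payload", one argument or row to a line. jog_arm: Moves the arm, as the interface text tells. Shift numbers are shares of 80 mm and turn numbers shares of 0.1 rad, none past 1 either way. Its arguments: {"type":"object","properties":{"targets":{"type":"array","items":{"type":"object","properties":{"xyz":{"type":"array","items":{"type":"number"}},"spin":{"type":"number"}}}},"gripper":{"type":"number"}},"required":["targets"]}

```bash
mkdir -p pics; ls; python3 - <<'E'
from plant import bot
import cv2,numpy as np
for n in ("scene","side","wrist"):
    print(n,bot.get_calibration(n)); cv2.imwrite(f"pics/{n}0.png",bot.capture(n))
print(bot.get_obs())
a=cv2.imread("pics/scene0.png");b=cv2.imread("pics/side0.png")
E
```

```text
pics
scene {'vfov': 52.17859926378704, 'cx': 274.86057562065787, 'cy': 207.0403710917864, 'eye': array([1136.18283594,  198.99457337, 1023.08192775]), 'rotation': array([-2.48172678,  0.01426638,  1.89827429])}
side {'vfov': 47.55130636695321, 'cx': 276.262280128458, 'cy': 212.43259792766574, 'eye': array([-115.58740545, -824.90463866, 1107.1619677 ]), 'rotation': array([-2.3515594 , -0.01126921, -0.65850519])}
wrist {'vfov': 62.76008311594636, 'cx': 281.54579113080496, 'cy': 211.09754523894117, 'eye': array([165.57105862, 502.65604399, 384.67928778]), 'rotation': array([2.89542252e+00, 1.40925064e-03, 1.12830662e+00])}
{'time': 0.15, 'joint_positions': array([ 9.83030384e-01,  3.42566146e-01,  1.52479355e+00,  5.92296313e-06,
        1.27541325e+00, -1.46026757e-01]), 'dq': array([ 0.00011949, -0.00183071, -0.00252571,  0.00108632,  0.00113759,
        0.0003543 ]), 'tau': array([ 1.38559801e-03, -4.31470227e+01, -2.44353676e+01,  7.18890689e-02,
        5.38186426e-02, -5.69314136e-05]), 'tool_pos': array([224.26245825, 474.35046378, 226.20422853]), 'tcp_rot': array([-3.14042575e+00, -1.77346553e-04,  2.69985164e+00]), 'contact_force': array([-0.08983538, -0.27132051, -1.01837936]), 'moment': array([-0.01091396,  0.00686756, -0.00969365]), 'finger_force': 0.0, 'grip_width': 91.61428614382702}
```

View pics/scene0.png

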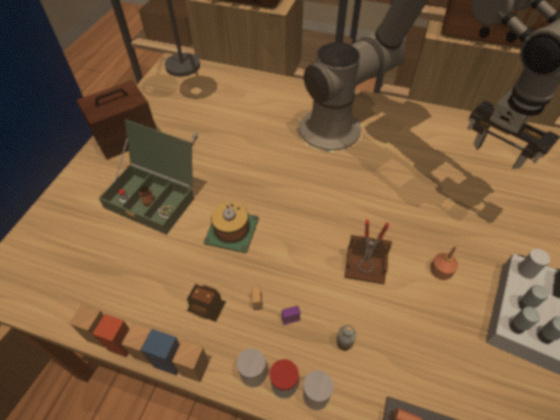

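View pics/side0.png

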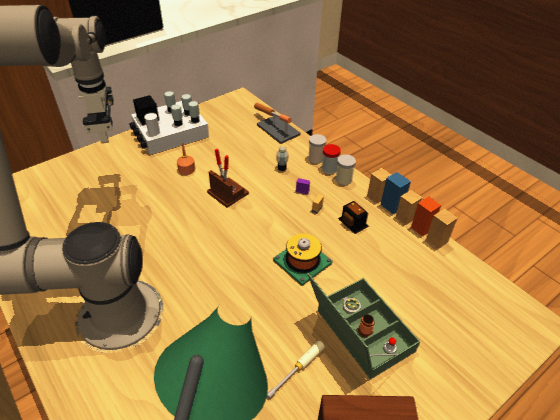

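Scene: reel at (230,220), pale scraper at (257,298), purple look-alike at (291,315), pliers in stand at (368,255). The side view has the reel at (303,250), scraper (318,203) and pliers (225,180). I'll enlarge both.

```bash
cat > h.py <<'E'
from plant import bot
import cv2,numpy as np
from scipy.spatial.transform import Rotation as Ro
class Cam:
    def __init__(s,n,c=None):
        c=c or bot.get_calibration(n); s.f=210/np.tan(np.radians(c['vfov'])/2); s.c=np.array([c['cx'],c['cy']])
        s.e=np.array(c['eye']); s.R=Ro.from_euler('xyz',c['rotation']).as_matrix()
    def at(s,u,v,z):   # pixel -> world point at height z
        d=s.R@np.array([(u-s.c[0])/s.f,(v-s.c[1])/s.f,1]); return s.e+d*(z-s.e[2])/d[2]
    def px(s,p):
        q=(np.atleast_2d(p)-s.e)@s.R; return q[:,:2]/q[:,2:]*s.f+s.c
def crop(a,x0,y0,w,h,k,name):
    b=cv2.resize(a[y0:y0+h,x0:x0+w],None,fx=k,fy=k,interpolation=cv2.INTER_CUBIC)
    cv2.imwrite(name,b)
E
python3 - <<'E'
from h import *
a=cv2.imread("pics/scene0.png");b=cv2.imread("pics/side0.png")
crop(a,200,190,200,140,4,"pics/c1.png"); crop(b,190,130,200,150,4,"pics/c2.png")
c=Cam("scene")
print(c.at(257,303,0),c.at(228,213,91.5),c.at(368,265,12))
c=Cam("side")
print(c.at(317,208,0),c.at(304,242,91.5),c.at(228,192,12))
E
```

```text
[699.5895698  -13.30705973   0.        ] [ 515.21152581 -160.89933018   91.5       ] [506.88922864 234.7647826   12.        ]
[699.44514582 -13.99637964   0.        ] [ 510.61905357 -163.52344894   91.5       ] [499.96484004 219.17739676  12.        ]
```

View pics/c1.png

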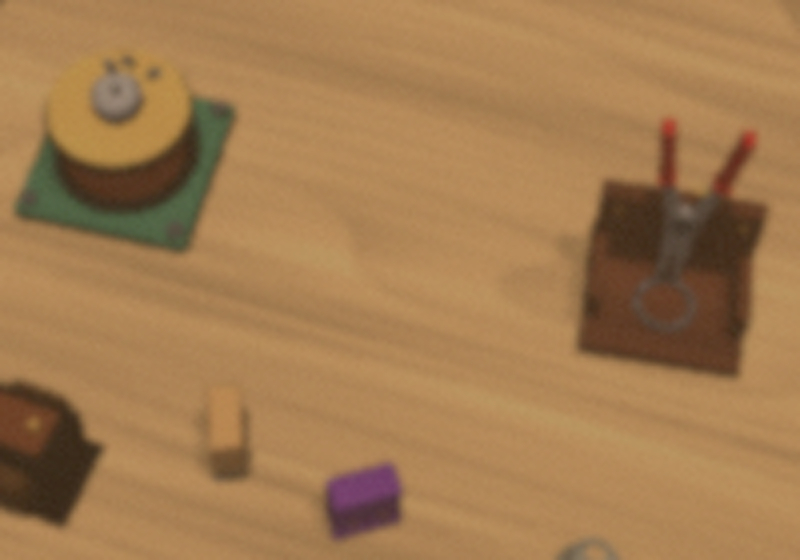

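View pics/c2.png

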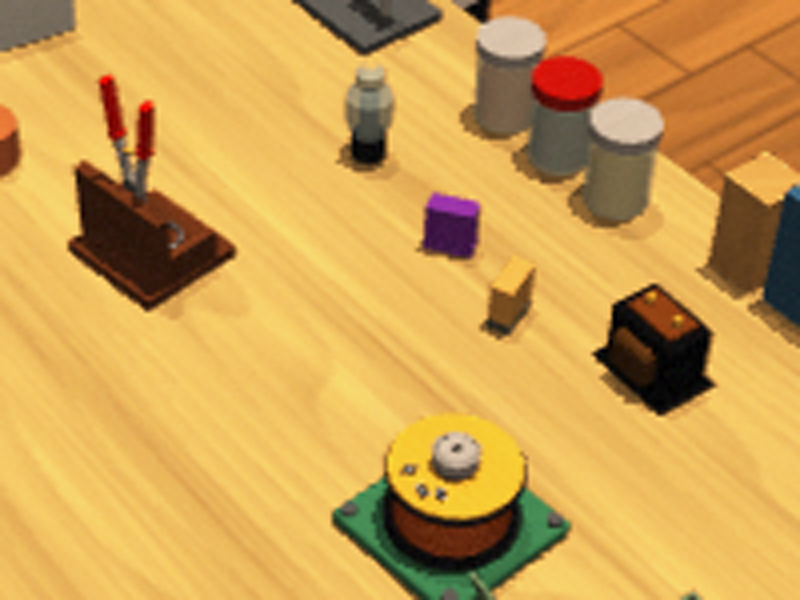

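```bash
python3 - <<'E'
from h import *
np.set_printoptions(precision=1,suppress=True)
s=Cam("scene");d=Cam("side")
S=lambda u,v,z:s.at(200+u/4,190+v/4,z)[:2]
D=lambda u,v,z:d.at(190+u/4,130+v/4,z)[:2]
print("stub",S(116,87,91.5),D(457,442,91.5))
print("plate ctr", S(120,107,73),D(456,468,73))
f=[S(*p,14) for p in((235,105),(185,250),(15,213))]; print("foot",f)
g=[D(*p,14) for p in((335,515),(568,522))];print(g, (f[0]+f[2])/2)
print("chips",[S(*p,76) for p in((110,66),(128,62),(153,73))],[D(*p,76) for p in((408,469),(422,491),(440,494))])
print("scr top",[S(*p,48) for p in((210,390),(238,388),(246,458),(215,463))],[D(*p,48) for p in((513,257),(537,264),(517,297),(490,290))])
print("stand",[S(*p,86) for p in((605,182),(767,205))],[S(*p,0) for p in((578,352),(737,376))],"clip",S(664,303,15))
print("h",[S(*p,171) for p in((669,122),(750,135))],[D(*p,171) for p in((106,79),(147,103))])
E
```

```text
stub [ 510.4 -159.9] [ 514.9 -159.6]
plate ctr [ 513.2 -157.8] [ 509.6 -166.2]
foot [array([ 446.5, -100.4]), array([574. , -90.4]), array([ 583.1, -214.6])]
[array([ 443.9, -109.7]), array([ 577.3, -219.3])] [ 514.8 -157.5]
chips [array([ 484.2, -177. ]), array([ 477. , -166.4]), array([ 480.6, -146. ])] [array([ 479.8, -148.1]), array([ 474.7, -170.1]), array([ 483.1, -179.9])]
scr top [array([684.2, -28.6]), array([677.3, -12.4]), array([720.3,   8.5]), array([729.4,  -8.4])] [array([710.2,  -2.7]), array([720.3, -21. ]), array([681.3, -40.5]), array([669.3, -21.2])]
stand [array([479.1, 173.2]), array([464. , 276.6])] [array([558.3, 183.6]), array([542.8, 287. ])] clip [512.7 230. ]
h [array([483.2, 203. ]), array([477.5, 251.5])] [array([492.9, 257.8]), array([501.9, 212.1])]
```

```bash
cat >> h.py <<'E'
def plan(x,y,z,yaw,n,m=10):
    "rows (of m) from the present pose to target, tool down; n rows moving"
    o=bot.get_obs(); p=np.array(o['tool_pos']); R0=Ro.from_euler('xyz',o['tcp_rot']); y0=o['tcp_rot'][2]
    dy=(yaw-y0+np.pi)%(2*np.pi)-np.pi; st=(np.array([x,y,z])-p)/n; R=R0
    print("at",p.round(1),"rpy",np.round(o['tcp_rot'],3),"dyaw",round(dy,3),"step",st.round(1))
    L=[]
    for i in range(n):
        v=R.inv().apply(st)/80; sp=-dy/n/.1
        L.append('{"xyz":[%.3f,%.3f,%.3f],"spin":%.3f}'%(*v,sp)); R=R*Ro.from_euler('z',-dy/n)
    L+=['{"xyz":[0,0,0],"spin":0}']*(m-n); print("["+",".join(L)+"]")
E
python3 - <<'E'
from h import *
s=Cam("scene");d=Cam("side");np.set_printoptions(precision=0,suppress=True)
S=lambda u,v,z:s.at(200+u/4,190+v/4,z)[:2]
print("purple",S(328,490,48),S(398,470,48),"choke",[s.at(*p,72)[:2] for p in((193,288),(214,288),(192,303),(221,303))], "lid top",s.at(130,125,200),s.at(192,158,200),"tin",s.at(148,200,50))
print(bot.get_obs()['tool_pos'])
plan(675,0,210,3.59,10,10)
plan(675,0,210,3.59,20,20)
E
```

```text
purple [724.  63.] [699.  99.] choke [array([ 743., -161.]), array([ 726., -112.]), array([ 780., -146.]), array([758., -80.])] lid top [ 382. -509.  200.] [ 447. -282.  200.] tin [ 516. -418.   50.]
[224. 474. 226.]
at [224. 474. 226.] rpy [-3. -0.  3.] dyaw 0.89 step [ 45. -47.  -2.]
[{"xyz":[-0.763,-0.295,0.020],"spin":-0.890},{"xyz":[-0.734,-0.362,0.020],"spin":-0.890},{"xyz":[-0.699,-0.426,0.020],"spin":-0.890},{"xyz":[-0.658,-0.486,0.020],"spin":-0.890},{"xyz":[-0.612,-0.543,0.020],"spin":-0.890},{"xyz":[-0.561,-0.595,0.020],"spin":-0.890},{"xyz":[-0.506,-0.642,0.020],"spin":-0.890},{"xyz":[-0.447,-0.685,0.020],"spin":-0.890},{"xyz":[-0.385,-0.722,0.020],"spin":-0.890},{"xyz":[-0.319,-0.753,0.020],"spin":-0.890}]
at [224. 474. 226.] rpy [-3. -0.  3.] dyaw 0.89 step [ 22. -24.  -1.]
[{"xyz":[-0.381,-0.148,0.010],"spin":-0.445},{"xyz":[-0.374,-0.164,0.010],"spin":-0.445},{"xyz":[-0.367,-0.181,0.010],"spin":-0.445},{"xyz":[-0.358,-0.197,0.010],"spin":-0.445},{"xyz":[-0.349,-0.213,0.010],"spin":-0.445},{"xyz":[-0.339,-0.228,0.010],"spin":-0.445},{"xyz":[-0.329,-0.243,0.010],"spin":-0.445},{"xyz":[-0.318,-0.257,0.010],"spin":-0.445},{"xyz":[-0.306,-0.271,0.010],"spin":-0.445},{"xyz":[-0.294,-0.285,0.010],"spin":-0.445},{"xyz":[-0.281,-0.297,0.010],"spin":-0.445},{"xyz":[-0.267,-0.310,0.010],"spin":-0.445},{"xyz":[-0.253,-0.321,0.010],"spin":-0.445},{"xyz":[-0.239,-0.332,0.010],"spin":-0.445},{"xyz":[-0.224,-0.342,0.010],"spin":-0.445},{"xyz":[-0.208,-0.352,0.010],"spin":-0.445},{"xyz":[-0.192,-0.361,0.010],"spin":-0.445},{"xyz":[-0.176,-0.369,0.010],"spin":-0.445},{"xyz":[-0.159,-0.377,0.010],"spin":-0.445},{"xyz":[-0.143,-0.383,0.010],"spin":-0.445}]
```

{"api": "jog_arm", "payload": {
  "targets": [
    {"xyz": [-0.66,-0.25,0.01],"spin": -0.85},
    {"xyz": [-0.63,-0.31,0.01],"spin": -0.85},
    {"xyz": [-0.6,-0.36,0.01],"spin": -0.85},
    {"xyz": [-0.56,-0.41,0.01],"spin": -0.85},
    {"xyz": [-0.53,-0.46,0.01],"spin": -0.85},
    {"xyz": [-0.48,-0.51,0.01],"spin": -0.85},
    {"xyz": [-0.43,-0.55,0.01],"spin": -0.85},
    {"xyz": [-0.38,-0.59,0.01],"spin": -0.85},
    {"xyz": [-0.33,-0.62,0.01],"spin": -0.85},
    {"xyz": [-0.27,-0.65,0.01],"spin": -0.85}
  ],
  "gripper": 65
}}

```text
time: 1.4
tool_pos: [604.6, 60.1, 218.4]
tcp_rot: [3.141, -0.0, -2.731]
contact_force: [0.6, 0.6, -0.8]
grip_width: 59.7
finger_force: 0.0
```

```bash
python3 - <<'E'
from h import *
plan(690,-5,190,3.59,4,10)
E
```

```text
at [604.6  60.1 218.4] rpy [ 3.141 -0.    -2.731] dyaw 0.038 step [ 21.3 -16.3  -7.1]
[{"xyz":[-0.163,-0.293,0.089],"spin":-0.094},{"xyz":[-0.161,-0.295,0.089],"spin":-0.094},{"xyz":[-0.158,-0.296,0.089],"spin":-0.094},{"xyz":[-0.155,-0.297,0.089],"spin":-0.094},{"xyz":[0,0,0],"spin":0},{"xyz":[0,0,0],"spin":0},{"xyz":[0,0,0],"spin":0},{"xyz":[0,0,0],"spin":0},{"xyz":[0,0,0],"spin":0},{"xyz":[0,0,0],"spin":0}]
```

{"api": "jog_arm", "payload": {
  "targets": [
    {"xyz": [-0.16,-0.295,0.09],"spin": -0.09},
    {"xyz": [-0.16,-0.295,0.09],"spin": -0.09},
    {"xyz": [-0.16,-0.295,0.09],"spin": -0.09},
    {"xyz": [-0.16,-0.295,0.09],"spin": -0.09},
    {"xyz": [0,0,0],"spin": 0},
    {"xyz": [0,0,0],"spin": 0},
    {"xyz": [0,0,0],"spin": 0},
    {"xyz": [0,0,0],"spin": 0},
    {"xyz": [0,0,0],"spin": 0},
    {"xyz": [0,0,0],"spin": 0}
  ]
}}

```text
time: 2.65
tool_pos: [689.0, -3.4, 190.1]
tcp_rot: [-3.142, 0.0, -2.697]
contact_force: [-0.3, 0.6, 0.5]
grip_width: 59.5
finger_force: 0.0
```

```bash
python3 - <<'E'
from h import *
c=bot.get_calibration("wrist");a=bot.capture("wrist");print(bot.get_obs()['tool_pos'])
import pickle;pickle.dump(c,open("w1.pkl","wb"));cv2.imwrite("pics/w1.png",a)
print(Cam("w",c).px([[699,-14,48],[699,-14,0]]))
E
```

```text
[689.00333399  -3.50539175 190.03563785]
[[265.9267137  204.38612202]
 [267.99060148 193.91031741]]
```

View pics/w1.png

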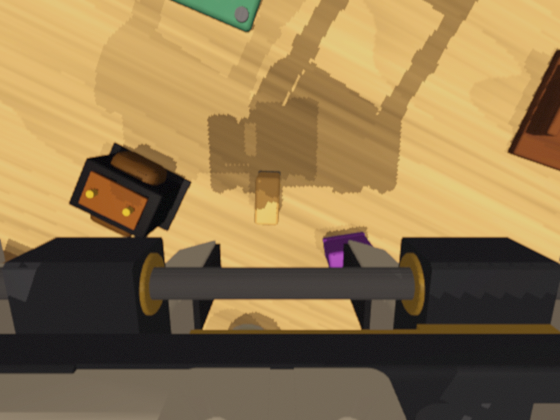

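Scraper's top centre at about (268,199), aligned with the image axis; purple block at (345,250), choke left at (130,190).

```bash
python3 - <<'E'
from h import *
import pickle
w=Cam("w",pickle.load(open("w1.pkl","rb")))
for v in(198,200):print(w.at(268,v,48))
a,b=w.at(268.5,172,48),w.at(267.5,224,48);print(np.arctan2(*(b-a)[1::-1]))
p=w.at(268,199,48)
plan(p[0],p[1],70,3.58,4);plan(p[0],p[1],21,3.58,8)
E
```

```text
[692.89993225 -14.78026455  48.        ]
[694.55528984 -14.01291002  48.        ]
0.4152504693538171
at [689.   -3.5 190. ] rpy [ 3.142  0.    -2.697] dyaw -0.006 step [  1.2  -2.7 -30. ]
[{"xyz":[0.001,-0.037,0.375],"spin":0.015},{"xyz":[0.001,-0.037,0.375],"spin":0.015},{"xyz":[0.001,-0.037,0.375],"spin":0.015},{"xyz":[0.001,-0.037,0.375],"spin":0.015},{"xyz":[0,0,0],"spin":0},{"xyz":[0,0,0],"spin":0},{"xyz":[0,0,0],"spin":0},{"xyz":[0,0,0],"spin":0},{"xyz":[0,0,0],"spin":0},{"xyz":[0,0,0],"spin":0}]
at [689.   -3.5 190. ] rpy [ 3.142  0.    -2.697] dyaw -0.006 step [  0.6  -1.4 -21.1]
[{"xyz":[0.001,-0.019,0.264],"spin":0.007},{"xyz":[0.001,-0.019,0.264],"spin":0.007},{"xyz":[0.001,-0.019,0.264],"spin":0.007},{"xyz":[0.001,-0.019,0.264],"spin":0.007},{"xyz":[0.001,-0.019,0.264],"spin":0.007},{"xyz":[0.001,-0.019,0.264],"spin":0.007},{"xyz":[0.001,-0.019,0.264],"spin":0.007},{"xyz":[0.001,-0.019,0.264],"spin":0.007},{"xyz":[0,0,0],"spin":0},{"xyz":[0,0,0],"spin":0}]
```

{"api": "jog_arm", "payload": {
  "targets": [
    {"xyz": [-0.003,-0.019,0.264],"spin": 0},
    {"xyz": [-0.003,-0.019,0.264],"spin": 0},
    {"xyz": [-0.003,-0.019,0.264],"spin": 0},
    {"xyz": [-0.003,-0.019,0.264],"spin": 0},
    {"xyz": [-0.003,-0.019,0.264],"spin": 0},
    {"xyz": [-0.003,-0.019,0.264],"spin": 0},
    {"xyz": [-0.003,-0.019,0.264],"spin": 0},
    {"xyz": [-0.003,-0.019,0.264],"spin": 0},
    {"xyz": [0,0,0],"spin": 0},
    {"xyz": [0,0,0],"spin": 0}
  ]
}}

```text
time: 3.95
tool_pos: [696.5, -13.7, 21.6]
tcp_rot: [-3.141, 0.001, -2.697]
contact_force: [0.4, -0.1, 1.0]
grip_width: 59.8
finger_force: 0.0
```

{"api": "jog_arm", "payload": {
  "targets": [
    {"xyz": [0,0,0],"spin": 0},
    {"xyz": [0,0,0],"spin": 0},
    {"xyz": [0,0,0],"spin": 0},
    {"xyz": [0,0,0],"spin": 0},
    {"xyz": [0,0,0],"spin": 0},
    {"xyz": [0,0,0],"spin": 0},
    {"xyz": [0,0,0],"spin": 0},
    {"xyz": [0,0,0],"spin": 0},
    {"xyz": [0,0,0],"spin": 0},
    {"xyz": [0,0,0],"spin": 0}
  ],
  "gripper": 10
}}

```text
time: 5.2
tool_pos: [696.1, -13.7, 21.1]
tcp_rot: [-3.142, 0.0, -2.697]
contact_force: [-0.0, 0.8, 1.5]
grip_width: 21.7
finger_force: 29.9
```

```bash
python3 - <<'E'
from h import *
plan(463,-90,21.1,3.12,6)
E
```

```text
at [696.1 -13.7  21.1] rpy [-3.142  0.    -2.697] dyaw -0.466 step [-38.8 -12.7   0. ]
[{"xyz":[0.507,0.065,-0.000],"spin":0.776},{"xyz":[0.510,0.026,-0.000],"spin":0.776},{"xyz":[0.511,-0.014,-0.000],"spin":0.776},{"xyz":[0.508,-0.054,-0.000],"spin":0.776},{"xyz":[0.502,-0.093,-0.000],"spin":0.776},{"xyz":[0.494,-0.131,-0.000],"spin":0.776},{"xyz":[0,0,0],"spin":0},{"xyz":[0,0,0],"spin":0},{"xyz":[0,0,0],"spin":0},{"xyz":[0,0,0],"spin":0}]
```

{"api": "jog_arm", "payload": {
  "targets": [
    {"xyz": [0,0,-0.62],"spin": 0},
    {"xyz": [0,0,-0.62],"spin": 0},
    {"xyz": [0,0,-0.62],"spin": 0},
    {"xyz": [0.507,0.065,0],"spin": 0.776},
    {"xyz": [0.51,0.026,0],"spin": 0.776},
    {"xyz": [0.511,-0.014,0],"spin": 0.776},
    {"xyz": [0.508,-0.054,0],"spin": 0.776},
    {"xyz": [0.502,-0.093,0],"spin": 0.776},
    {"xyz": [0.494,-0.131,0],"spin": 0.776},
    {"xyz": [0,0,0],"spin": 0}
  ]
}}

```text
time: 6.45
tool_pos: [460.9, -90.3, 169.8]
tcp_rot: [3.141, -0.001, 3.118]
contact_force: [-0.5, 0.1, -0.6]
grip_width: 21.8
finger_force: 29.9
```

```bash
python3 - <<'E'
from h import *
import pickle
c=bot.get_calibration("wrist");a=bot.capture("wrist");o=bot.get_obs();print(o['tool_pos'],o['tcp_rot'],o['grip_width'])
pickle.dump(c,open("w2.pkl","wb"));cv2.imwrite("pics/w2.png",a)
print(Cam("w",c).px([[512.5,-160,91.5],[512.5,-160,73]]))
E
```

```text
[462.61376492 -90.29186264 170.04446369] [3.14153372e+00 6.66280163e-04 3.11942339e+00] 21.88650747076999
[[190.00836053 287.30223946]
 [195.94678296 276.7653999 ]]
```

View pics/w2.png

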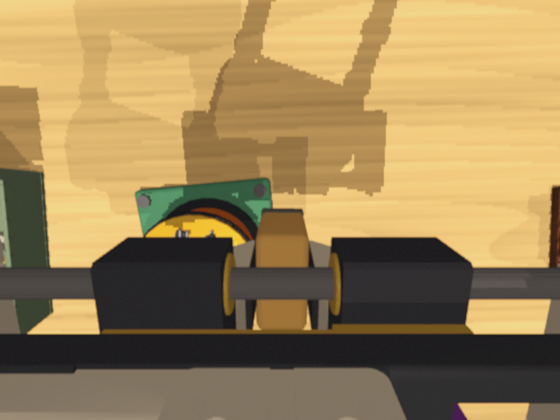

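Foot's near corners appear at (136,191) and (270,178); chips at (183,235) and (210,236); block hanging straight at (283,270).

```bash
python3 - <<'E'
from h import *
import pickle
w=Cam("w",pickle.load(open("w2.pkl","rb")))
A=w.at(136,191,14);B=w.at(270.5,178,14);print(A,B,np.linalg.norm(A-B))
y=np.arctan2(-(B-A)[0],(B-A)[1]);print("yaw",y);m=(A+B)/2+64*np.array([np.cos(y),np.sin(y),0]);print("axis",m)
print("chips",[w.at(*p,76) for p in((183,235),(210,236))])
print("plate edge left",w.at(144,240,73))
E
```

```text
[ 452.10196826 -224.83390094   14.        ] [442.98962928 -99.71957664  14.        ] 125.44572080516352
yaw 0.07270372867341655
axis [ 511.37672664 -157.62779827   14.        ]
chips [array([ 476.19090695, -166.17594122,   76.        ]), array([ 477.50020469, -145.48242037,   76.        ])]
plate edge left [ 480.49344876 -197.9275742    73.        ]
```

{"api": "jog_arm", "payload": {
  "targets": [
    {"xyz": [0,0,0.466],"spin": 0},
    {"xyz": [0,0,0.466],"spin": 0},
    {"xyz": [0,0,0],"spin": 0},
    {"xyz": [0,0,0],"spin": 0},
    {"xyz": [-0.012,-0.124,0],"spin": 0},
    {"xyz": [-0.012,-0.124,0],"spin": 0},
    {"xyz": [-0.012,-0.124,0],"spin": 0},
    {"xyz": [-0.012,-0.124,0],"spin": 0},
    {"xyz": [-0.012,-0.124,0],"spin": 0},
    {"xyz": [-0.012,-0.124,0],"spin": 0}
  ]
}}

```text
time: 7.75
tool_pos: [467.5, -150.4, 95.2]
tcp_rot: [3.141, -0.0, 3.12]
contact_force: [-0.0, 0.9, 0.1]
grip_width: 22.0
finger_force: 29.9
```

{"api": "jog_arm", "payload": {
  "targets": [
    {"xyz": [-0.012,-0.124,0],"spin": 0},
    {"xyz": [-0.012,-0.124,0],"spin": 0},
    {"xyz": [-0.012,-0.124,0],"spin": 0},
    {"xyz": [-0.012,-0.124,0],"spin": 0},
    {"xyz": [-0.012,-0.124,0],"spin": 0},
    {"xyz": [-0.012,-0.124,0],"spin": 0},
    {"xyz": [-0.012,-0.124,0],"spin": 0},
    {"xyz": [-0.012,-0.124,0],"spin": 0},
    {"xyz": [-0.012,-0.124,0],"spin": 0},
    {"xyz": [0,0,0],"spin": 0}
  ]
}}

```text
time: 9.0
tool_pos: [474.2, -239.9, 95.1]
tcp_rot: [-3.142, 0.0, 3.119]
contact_force: [0.0, 0.6, -0.5]
grip_width: 21.8
finger_force: 29.9
```

```bash
python3 - <<'E'
from h import *
a=bot.capture("scene");b=bot.capture("side")
crop(a,185,180,95,90,4.2,"/tmp/a.png");crop(b,255,215,95,90,4.2,"/tmp/b.png")
cv2.imwrite("pics/p1.png",np.hstack([cv2.imread("/tmp/a.png"),cv2.imread("/tmp/b.png")]))
print(bot.get_obs()['tool_pos'])
E
```

```text
[ 474.04825478 -238.97698999   95.08196916]
```

View pics/p1.png

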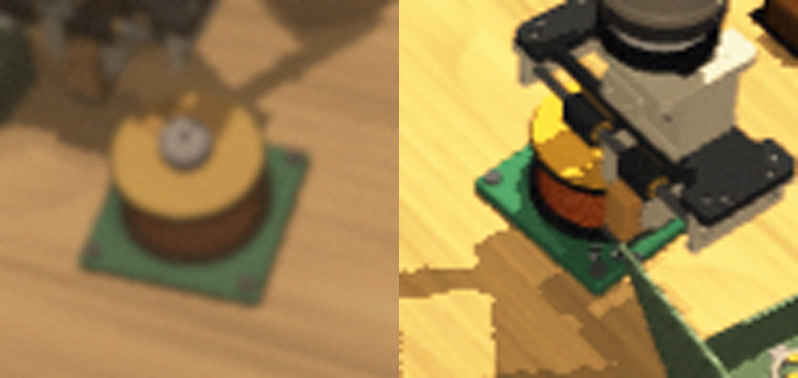

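Plate is bare in the scene view, with chips on the green foot in the side view at (595,255),(612,255). Next: put the block down in the free area.

```bash
python3 - <<'E'
from h import *
plan(640,0,125,3.12,6)
E
```

```text
at [ 474.  -239.    95.1] rpy [ 3.141 -0.     3.12 ] dyaw 0.0 step [27.7 39.8  5. ]
[{"xyz":[-0.335,0.505,-0.062],"spin":-0.000},{"xyz":[-0.335,0.505,-0.062],"spin":-0.000},{"xyz":[-0.335,0.505,-0.062],"spin":-0.000},{"xyz":[-0.335,0.505,-0.062],"spin":-0.000},{"xyz":[-0.335,0.505,-0.062],"spin":-0.000},{"xyz":[-0.335,0.505,-0.062],"spin":-0.000},{"xyz":[0,0,0],"spin":0},{"xyz":[0,0,0],"spin":0},{"xyz":[0,0,0],"spin":0},{"xyz":[0,0,0],"spin":0}]
```

{"api": "jog_arm", "payload": {
  "targets": [
    {"xyz": [0,0,-0.375],"spin": 0},
    {"xyz": [0,0,-0.375],"spin": 0},
    {"xyz": [-0.335,0.505,0],"spin": 0},
    {"xyz": [-0.335,0.505,0],"spin": 0},
    {"xyz": [-0.335,0.505,0],"spin": 0},
    {"xyz": [-0.335,0.505,0],"spin": 0},
    {"xyz": [-0.335,0.505,0],"spin": 0},
    {"xyz": [-0.335,0.505,0],"spin": 0},
    {"xyz": [0,0,0.5],"spin": 0},
    {"xyz": [0,0,0.5],"spin": 0}
  ]
}}

```text
time: 10.35
tool_pos: [640.3, 1.3, 74.4]
tcp_rot: [3.142, 0.001, 3.122]
contact_force: [0.4, 0.2, -0.3]
grip_width: 21.8
finger_force: 29.9
```

```bash
python3 - <<'E'
from h import *
a=bot.capture("side");cv2.imwrite("pics/p2.png",a)
plan(640,0,21.2,3.12,5)
E
```

```text
at [636.6   1.2  68.2] rpy [ 3.141 -0.009  3.122] dyaw -0.002 step [ 0.7 -0.2 -9.4]
[{"xyz":[-0.010,-0.003,0.117],"spin":0.003},{"xyz":[-0.010,-0.003,0.117],"spin":0.003},{"xyz":[-0.010,-0.003,0.117],"spin":0.003},{"xyz":[-0.010,-0.003,0.117],"spin":0.003},{"xyz":[-0.010,-0.003,0.117],"spin":0.003},{"xyz":[0,0,0],"spin":0},{"xyz":[0,0,0],"spin":0},{"xyz":[0,0,0],"spin":0},{"xyz":[0,0,0],"spin":0},{"xyz":[0,0,0],"spin":0}]
```

{"api": "jog_arm", "payload": {
  "targets": [
    {"xyz": [0,0,0.14],"spin": 0},
    {"xyz": [0,0,0.14],"spin": 0},
    {"xyz": [0,0,0.14],"spin": 0},
    {"xyz": [0,0,0.14],"spin": 0},
    {"xyz": [0,0,0],"spin": 0},
    {"xyz": [0,0,0],"spin": 0},
    {"xyz": [0,0,0],"spin": 0},
    {"xyz": [0,0,0],"spin": 0},
    {"xyz": [0,0,0],"spin": 0},
    {"xyz": [0,0,0],"spin": 0}
  ]
}}

```text
time: 11.65
tool_pos: [640.2, -0.2, 30.5]
tcp_rot: [3.142, 0.0, 3.12]
contact_force: [0.1, 0.5, -0.5]
grip_width: 21.9
finger_force: 29.9
```

{"api": "jog_arm", "payload": {
  "targets": [
    {"xyz": [0,0,0.06],"spin": 0},
    {"xyz": [0,0,0.055],"spin": 0},
    {"xyz": [0,0,0],"spin": 0},
    {"xyz": [0,0,0],"spin": 0},
    {"xyz": [0,0,0],"spin": 0},
    {"xyz": [0,0,0],"spin": 0},
    {"xyz": [0,0,0],"spin": 0},
    {"xyz": [0,0,0],"spin": 0},
    {"xyz": [0,0,0],"spin": 0},
    {"xyz": [0,0,0],"spin": 0}
  ]
}}

```text
time: 12.9
tool_pos: [640.1, -0.2, 21.2]
tcp_rot: [3.142, 0.0, 3.12]
contact_force: [0.3, -0.5, -0.6]
grip_width: 22.1
finger_force: 30.0
```

{"api": "jog_arm", "payload": {
  "targets": [
    {"xyz": [0,0,0],"spin": 0},
    {"xyz": [0,0,0],"spin": 0},
    {"xyz": [0,0,0],"spin": 0},
    {"xyz": [0,0,0],"spin": 0},
    {"xyz": [0,0,0],"spin": 0},
    {"xyz": [0,0,0],"spin": 0},
    {"xyz": [0,0,0],"spin": 0},
    {"xyz": [0,0,0],"spin": 0},
    {"xyz": [0,0,0],"spin": 0},
    {"xyz": [0,0,0],"spin": 0}
  ],
  "gripper": 60
}}

```text
time: 14.15
tool_pos: [640.1, -0.2, 21.2]
tcp_rot: [3.142, 0.0, 3.12]
contact_force: [0.0, -0.0, 0.8]
grip_width: 54.9
finger_force: 0.0
```

{"api": "jog_arm", "payload": {
  "targets": [
    {"xyz": [0,0,-0.3],"spin": 0},
    {"xyz": [0,0,-0.6],"spin": 0},
    {"xyz": [0,0,-0.6],"spin": 0},
    {"xyz": [0,0,-0.6],"spin": 0},
    {"xyz": [0,0,-0.6],"spin": 0},
    {"xyz": [0,0,0],"spin": 0},
    {"xyz": [0,0,0],"spin": 0},
    {"xyz": [0,0,0],"spin": 0},
    {"xyz": [0,0,0],"spin": 0},
    {"xyz": [0,0,0],"spin": 0}
  ],
  "gripper": 100
}}

```text
time: 15.4
tool_pos: [640.0, -0.2, 236.5]
tcp_rot: [3.141, -0.001, 3.12]
contact_force: [-0.2, -0.4, 0.8]
grip_width: 91.9
finger_force: 0.0
```

```bash
python3 - <<'E'
from h import *
plan(460,215,250,3.287,8)
E
```

```text
at [ 6.400e+02 -2.000e-01  2.365e+02] rpy [ 3.141e+00 -1.000e-03  3.120e+00] dyaw 0.167 step [-22.5  26.9   1.7]
[{"xyz":[0.288,0.330,-0.021],"spin":-0.209},{"xyz":[0.281,0.336,-0.021],"spin":-0.209},{"xyz":[0.274,0.342,-0.021],"spin":-0.209},{"xyz":[0.267,0.348,-0.021],"spin":-0.209},{"xyz":[0.260,0.353,-0.021],"spin":-0.209},{"xyz":[0.252,0.358,-0.021],"spin":-0.209},{"xyz":[0.245,0.364,-0.021],"spin":-0.209},{"xyz":[0.237,0.369,-0.021],"spin":-0.209},{"xyz":[0,0,0],"spin":0},{"xyz":[0,0,0],"spin":0}]
```

{"api": "jog_arm", "payload": {
  "targets": [
    {"xyz": [0.18,0.36,-0.02],"spin": -0.21},
    {"xyz": [0.172,0.364,-0.02],"spin": -0.21},
    {"xyz": [0.165,0.368,-0.02],"spin": -0.21},
    {"xyz": [0.157,0.371,-0.02],"spin": -0.21},
    {"xyz": [0.149,0.374,-0.02],"spin": -0.21},
    {"xyz": [0.141,0.377,-0.02],"spin": -0.21},
    {"xyz": [0.133,0.38,-0.02],"spin": -0.21},
    {"xyz": [0.125,0.383,-0.02],"spin": -0.21},
    {"xyz": [0,0,0],"spin": 0},
    {"xyz": [0,0,0],"spin": 0}
  ]
}}

```text
time: 16.65
tool_pos: [530.2, 232.4, 249.9]
tcp_rot: [-3.141, 0.0, -2.995]
contact_force: [0.3, -0.7, 1.0]
grip_width: 91.9
finger_force: 0.0
```

```bash
python3 - <<'E'
from h import *
import pickle
c=bot.get_calibration("wrist");a=bot.capture("wrist");o=bot.get_obs();print(o['tool_pos'],o['tcp_rot'],o['grip_width'])
pickle.dump(c,open("w3.pkl","wb"))
b=bot.capture("scene");bb=cv2.resize(b[190:330,180:400],(440,280),interpolation=cv2.INTER_CUBIC)
cv2.imwrite("pics/w3.png",a);cv2.imwrite("pics/s3.png",b)
w=Cam("w",c);print(w.px([[494,227,183],[513,230,12]]))
E
```

```text
[530.34722515 232.05662255 249.82755295] [-3.14123412e+00 -7.99892158e-05 -2.99582830e+00] 92.0605692746692
[[281.12034875 169.27790025]
 [281.580891   167.25260929]]
```

View pics/w3.png

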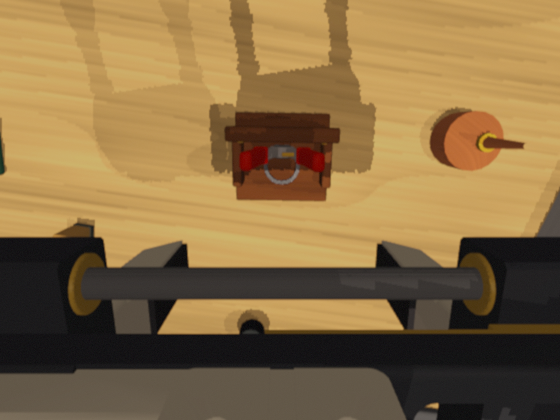

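Pliers in stand: handle tops at (243,160) and (322,160), ring centre near (282,170), stand aligned with the image. I'll segment the red handles for accuracy.

```bash
python3 - <<'E'
from h import *
import pickle
w=Cam("w",pickle.load(open("w3.pkl","rb")));a=cv2.imread("pics/w3.png").astype(int)
m=((a[...,2]>140)&(a[...,1]<60)&(a[...,0]<60)).astype(np.uint8); m[:120]=0;m[200:]=0
n,l,st,ce=cv2.connectedComponentsWithStats(m)
for i in range(1,n):
    if st[i,4]>30:
        ys,xs=np.where(l==i); print(st[i],ce[i], "outer cols rows", ys[xs<=xs.min()+2].mean(),ys[xs>=xs.max()-2].mean())
        e=xs.min() if ce[i][0]<282 else xs.max()
        yy=ys[abs(xs-e)<=4]; print("top pt",e,yy.min(),yy.max(),w.at(e,(yy.min()+yy.max())/2,183)[:2])
E=[]
# scene: handle tops at px 200+669/4.. z 183
s=Cam("scene");print([s.at(200+u/4,190+v/4,183)[:2].round(1) for u,v in((669,124),(750,137))])
d=Cam("side");print([d.at(190+u/4,130+v/4,183)[:2].round(1) for u,v in((106,79),(147,103))])
E
```

```text
[array([493.8, 203.2]), array([488.3, 251. ])]
[array([485.1, 243.9]), array([494. , 198.8])]
```

```bash
python3 - <<'E'
from h import *
import pickle
w=Cam("w",pickle.load(open("w3.pkl","rb")));a=cv2.imread("pics/w3.png");h=cv2.cvtColor(a,cv2.COLOR_BGR2HSV)
print(a[158,245],a[158,318],h[158,245])
m=(((h[...,0]<5)|(h[...,0]>174))&(h[...,1]>200)&(h[...,2]>70)).astype(np.uint8); m[:130]=0;m[190:]=0;m[:,:230]=0;m[:,340:]=0
n,l,st,ce=cv2.connectedComponentsWithStats(m)
for i in range(1,n):
    if st[i,4]>40:
        ys,xs=np.where(l==i); e=xs.min() if ce[i][0]<282 else xs.max()
        yy=ys[abs(xs-e)<=5]; print(st[i],"top",e,yy.min(),yy.max(),w.at(e,(yy.min()+yy.max())/2,183)[:2])
E
```

```text
[  3  10 125] [  5  12 126] [  2 249 125]
[239 146  29  25 523] top 239 151 170 [492.3292067  199.03740917]
[297 147  28  25 506] top 324 152 171 [484.92232393 253.90230152]
```

{"api": "jog_arm", "payload": {
  "targets": [
    {"xyz": [0,0,0],"spin": 1},
    {"xyz": [0,0,0],"spin": 1},
    {"xyz": [0,0,0],"spin": 1},
    {"xyz": [0,0,0],"spin": 1},
    {"xyz": [0,0,0],"spin": 1},
    {"xyz": [0,0,0],"spin": 1},
    {"xyz": [0,0,0],"spin": 1},
    {"xyz": [0,0,0],"spin": 1},
    {"xyz": [0,0,0],"spin": 1},
    {"xyz": [0,0,0],"spin": 1}
  ]
}}

```text
time: 18.0
tool_pos: [530.5, 231.8, 249.9]
tcp_rot: [-3.141, 0.0, 2.283]
contact_force: [0.4, 0.6, -0.2]
grip_width: 91.8
finger_force: 0.0
```

{"api": "jog_arm", "payload": {
  "targets": [
    {"xyz": [0,0,0],"spin": 1},
    {"xyz": [0,0,0],"spin": 1},
    {"xyz": [0,0,0],"spin": 1},
    {"xyz": [0,0,0],"spin": 1},
    {"xyz": [0,0,0],"spin": 1},
    {"xyz": [0,0,0],"spin": 1},
    {"xyz": [0,0,0],"spin": 1},
    {"xyz": [0,0,0],"spin": 1},
    {"xyz": [0,0,0],"spin": 1},
    {"xyz": [0,0,0],"spin": 1}
  ]
}}

```text
time: 19.25
tool_pos: [530.5, 231.8, 249.8]
tcp_rot: [-3.142, 0.0, 1.283]
contact_force: [-0.2, -0.0, 0.1]
grip_width: 92.0
finger_force: 0.0
```

{"api": "jog_arm", "payload": {
  "targets": [
    {"xyz": [0,0,0],"spin": 1},
    {"xyz": [0,0,0],"spin": 1},
    {"xyz": [0,0,0],"spin": 1},
    {"xyz": [0,0,0],"spin": 1},
    {"xyz": [0,0,0],"spin": 1},
    {"xyz": [0,0,0],"spin": 1},
    {"xyz": [0,0,0],"spin": 1},
    {"xyz": [0,0,0],"spin": 1},
    {"xyz": [0,0,0],"spin": 1},
    {"xyz": [0,0,0],"spin": 1}
  ]
}}

```text
time: 20.5
tool_pos: [530.4, 231.8, 249.8]
tcp_rot: [3.141, 0.0, 0.283]
contact_force: [-0.2, 0.1, -0.8]
grip_width: 91.9
finger_force: 0.0
```

```bash
python3 - <<'E'
from h import *
plan(489.5,226,250,0.14,4)
E
```

```text
at [530.4 231.8 249.8] rpy [3.141 0.    0.283] dyaw -0.143 step [-10.2  -1.4   0. ]
[{"xyz":[-0.128,-0.018,-0.000],"spin":0.358},{"xyz":[-0.128,-0.014,-0.000],"spin":0.358},{"xyz":[-0.129,-0.009,-0.000],"spin":0.358},{"xyz":[-0.129,-0.005,-0.000],"spin":0.358},{"xyz":[0,0,0],"spin":0},{"xyz":[0,0,0],"spin":0},{"xyz":[0,0,0],"spin":0},{"xyz":[0,0,0],"spin":0},{"xyz":[0,0,0],"spin":0},{"xyz":[0,0,0],"spin":0}]
```

{"api": "jog_arm", "payload": {
  "targets": [
    {"xyz": [-0.128,-0.018,0],"spin": 0.358},
    {"xyz": [-0.128,-0.014,0],"spin": 0.358},
    {"xyz": [-0.129,-0.009,0],"spin": 0.358},
    {"xyz": [-0.129,-0.005,0],"spin": 0.358},
    {"xyz": [0,0,0],"spin": 0},
    {"xyz": [0,0,0.2],"spin": 0},
    {"xyz": [0,0,0.2],"spin": 0},
    {"xyz": [0,0,0.2],"spin": 0},
    {"xyz": [0,0,0],"spin": 0},
    {"xyz": [0,0,0],"spin": 0}
  ]
}}

```text
time: 21.75
tool_pos: [489.8, 226.7, 202.5]
tcp_rot: [-3.141, -0.001, 0.145]
contact_force: [-0.3, 0.2, 0.4]
grip_width: 91.7
finger_force: 0.0
```

```bash
python3 - <<'E'
from h import *
import pickle
c=bot.get_calibration("wrist");a=bot.capture("wrist");o=bot.get_obs();print(o['tool_pos'],o['tcp_rot'])
pickle.dump(c,open("w4.pkl","wb"));cv2.imwrite("pics/w4.png",a)
w=Cam("w",c);print(w.px([[489.5,226,183],[489.5,226,154],[508,229,12]]))
E
```

```text
[489.78197977 226.79028342 202.74868138] [-3.14136402e+00 -1.41347849e-03  1.44865697e-01]
[[283.39114562 248.06134256]
 [283.14886138 232.10590465]
 [282.22354007 172.38174258]]
```

View pics/w4.png

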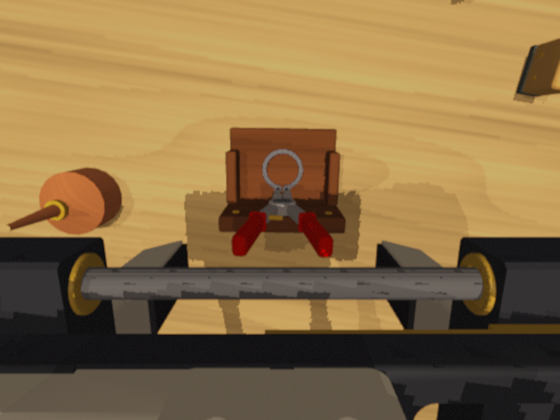

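The ring shows at (282,170), handle tops at (243,247) and (324,247): centred between the fingers and matching the prediction. Descending and squeezing.

{"api": "jog_arm", "payload": {
  "targets": [
    {"xyz": [0,0,0.2],"spin": 0},
    {"xyz": [0,0,0.2],"spin": 0},
    {"xyz": [0,0,0.2],"spin": 0},
    {"xyz": [0,0,0.2],"spin": 0},
    {"xyz": [0,0,0.045],"spin": 0},
    {"xyz": [0,0,0],"spin": 0},
    {"xyz": [0,0,0],"spin": 0},
    {"xyz": [0,0,0],"spin": 0},
    {"xyz": [0,0,0],"spin": 0},
    {"xyz": [0,0,0],"spin": 0}
  ]
}}

```text
time: 23.05
tool_pos: [489.1, 226.8, 134.5]
tcp_rot: [-3.142, -0.0, 0.145]
contact_force: [-0.4, -1.0, 0.2]
grip_width: 91.5
finger_force: 0.0
```

{"api": "jog_arm", "payload": {
  "targets": [
    {"xyz": [0,0,0],"spin": 0},
    {"xyz": [0,0,0],"spin": 0},
    {"xyz": [0,0,0],"spin": 0},
    {"xyz": [0,0,0],"spin": 0},
    {"xyz": [0,0,0],"spin": 0},
    {"xyz": [0,0,0],"spin": 0},
    {"xyz": [0,0,0],"spin": 0},
    {"xyz": [0,0,0],"spin": 0},
    {"xyz": [0,0,0],"spin": 0},
    {"xyz": [0,0,0],"spin": 0}
  ],
  "gripper": 0
}}

```text
time: 24.3
tool_pos: [490.2, 226.2, 136.6]
tcp_rot: [3.14, -0.004, 0.145]
contact_force: [-1.9, -5.0, 14.5]
grip_width: 29.1
finger_force: 30.0
```

{"api": "jog_arm", "payload": {
  "targets": [
    {"xyz": [0,0,-0.1],"spin": 0},
    {"xyz": [0,0,-0.15],"spin": 0},
    {"xyz": [0,0,-0.2],"spin": 0},
    {"xyz": [0,0,-0.3],"spin": 0},
    {"xyz": [0,0,-0.3],"spin": 0},
    {"xyz": [0,0,-0.3],"spin": 0},
    {"xyz": [0,0,0],"spin": 0},
    {"xyz": [0,0,0],"spin": 0},
    {"xyz": [0,0,0],"spin": 0},
    {"xyz": [0,0,0],"spin": 0}
  ]
}}

```text
time: 25.55
tool_pos: [488.8, 226.8, 241.6]
tcp_rot: [3.141, 0.001, 0.145]
contact_force: [0.4, 0.6, -1.3]
grip_width: 28.8
finger_force: 30.0
```

```bash
python3 - <<'E'
from h import *
plan(494,-160,246,0.145,9)
E
```

```text
at [488.8 226.8 241.6] rpy [3.141e+00 1.000e-03 1.450e-01] dyaw 0.0 step [  0.6 -43.    0.5]
[{"xyz":[-0.070,0.533,-0.006],"spin":-0.000},{"xyz":[-0.070,0.533,-0.006],"spin":-0.000},{"xyz":[-0.070,0.533,-0.006],"spin":-0.000},{"xyz":[-0.070,0.533,-0.006],"spin":-0.000},{"xyz":[-0.070,0.533,-0.006],"spin":-0.000},{"xyz":[-0.070,0.533,-0.006],"spin":-0.000},{"xyz":[-0.070,0.533,-0.006],"spin":-0.000},{"xyz":[-0.070,0.533,-0.006],"spin":-0.000},{"xyz":[-0.070,0.533,-0.006],"spin":-0.000},{"xyz":[0,0,0],"spin":0}]
```

{"api": "jog_arm", "payload": {
  "targets": [
    {"xyz": [-0.035,0.25,0],"spin": 0},
    {"xyz": [-0.055,0.4,0],"spin": 0},
    {"xyz": [-0.07,0.53,0],"spin": 0},
    {"xyz": [-0.07,0.53,0],"spin": 0},
    {"xyz": [-0.07,0.53,0],"spin": 0},
    {"xyz": [-0.07,0.53,0],"spin": 0},
    {"xyz": [-0.07,0.53,0],"spin": 0},
    {"xyz": [-0.055,0.4,0],"spin": 0},
    {"xyz": [-0.035,0.25,0],"spin": 0},
    {"xyz": [0,0,0],"spin": 0}
  ]
}}

```text
time: 26.8
tool_pos: [492.2, -93.9, 242.2]
tcp_rot: [3.141, 0.0, 0.142]
contact_force: [0.2, -0.1, -1.9]
grip_width: 29.0
finger_force: 30.0
```

{"api": "jog_arm", "payload": {
  "targets": [
    {"xyz": [0,0,0],"spin": 0},
    {"xyz": [0,0,0],"spin": 0},
    {"xyz": [0,0,0],"spin": 0},
    {"xyz": [0,0,0],"spin": 0},
    {"xyz": [0,0,0],"spin": 0},
    {"xyz": [0,0,0],"spin": 0},
    {"xyz": [0,0,0],"spin": 0},
    {"xyz": [0,0,0],"spin": 0},
    {"xyz": [0,0,0],"spin": 0},
    {"xyz": [0,0,0],"spin": 0}
  ]
}}

```text
time: 28.05
tool_pos: [492.8, -92.0, 242.4]
tcp_rot: [-3.142, -0.0, 0.145]
contact_force: [0.5, 0.3, -2.5]
grip_width: 28.8
finger_force: 30.0
```

```bash
python3 - <<'E'
from h import *
import pickle
c=bot.get_calibration("wrist");a=bot.capture("wrist");o=bot.get_obs();print(o['tool_pos'],o['tcp_rot'],o['grip_width'])
pickle.dump((c,o),open("w5.pkl","wb"));cv2.imwrite("pics/w5.png",a)
w=Cam("w",c);p=w.px([[512,-159.3,91.5],[*(np.array(o['tool_pos'])+[18.4,2.7,-123])]]);print(p)
x0=int(min(p[:,0])-55);y0=int(min(p[:,1])-55)
print(x0,y0);crop(a,max(x0,0),max(y0,0),200,140,4,"pics/w5c.png")
E
```

```text
[492.77844821 -91.97698644 242.38957628] [-3.14147858e+00 -7.06116977e-05  1.44922634e-01] 28.88886163716852
[[358.04004461 187.89940894]
 [281.89990703 182.85924393]]
226 127
```

View pics/w5c.png

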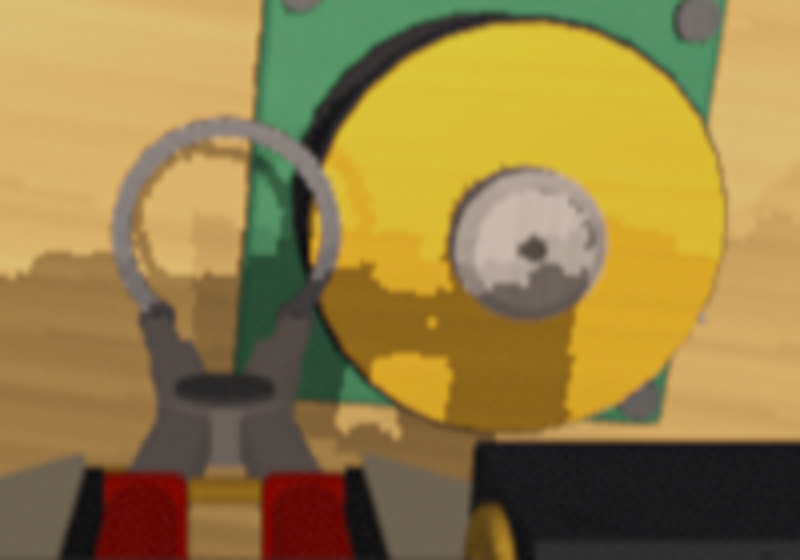

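Ring (crop) spans x 112–341, top y 118, so its centre is at (226.5,232.5); stub outline centre (528.5,242.5), end hole (532,248). The clip is spread. I'll compute the offset from these.

```bash
python3 - <<'E'
from h import *
import pickle
from scipy.optimize import least_squares
c,o=pickle.load(open("w5.pkl","rb"));w=Cam("w",c);t=np.array(o['tool_pos'])
P=lambda u,v:(226+u/4,127+v/4)
print("hole",w.at(*P(532,248),91.5))
th=np.linspace(0,2*np.pi,361)
def ext(x,y,z,r):
    q=w.px(np.c_[x+r*np.cos(th),y+r*np.sin(th),0*th+z]);return q[:,0].min(),q[:,0].max(),q[:,1].min(),q[:,1].max()
L,T=P(450,165);R,B=P(607,320)
s=least_squares(lambda p:np.array(ext(p[0],p[1],88,17.5))-[L,R,T,B],[512,-159]);print("stub88",s.x,s.fun)
L,T=P(112,118);R,_=P(341,0)
s2=least_squares(lambda p:np.array(ext(p[0],p[1],p[2],23.5))[:3]-[L,R,T],[511,-89,121]);print("ring free z",s2.x)
for z in (119.3,120.8):
    s3=least_squares(lambda p:np.array(ext(p[0],p[1],z,23.5))[:3]-[L,R,T],[511,-89]);print(z,s3.x,s3.fun,"off TCP",s3.x-t[:2])
print(w.e,t)
E
```

```text
hole [ 511.12676739 -160.367066     91.5       ]
stub88 [ 511.54245724 -160.22785571] [ 0.60562129 -0.604737    0.61382529 -0.66461442]
ring free z [509.56612977 -90.11102706 121.57738466]
119.3 [509.37429045 -90.14636502] [ 0.22670476 -0.2267586  -0.00884419] off TCP [16.59584224  1.83062141]
120.8 [509.50065755 -90.12308782] [ 0.0777911  -0.07780968 -0.00305039] off TCP [16.72220934  1.85389862]
[557.21404065 -82.24845067 400.93727884] [492.77844821 -91.97698644 242.38957628]
```

{"api": "jog_arm", "payload": {
  "targets": [
    {"xyz": [-0.021,0.174,0],"spin": 0},
    {"xyz": [-0.021,0.174,0],"spin": 0},
    {"xyz": [-0.021,0.174,0],"spin": 0},
    {"xyz": [-0.021,0.174,0],"spin": 0},
    {"xyz": [-0.02,0.176,0],"spin": 0},
    {"xyz": [0,0,0],"spin": 0},
    {"xyz": [0,0,0],"spin": 0},
    {"xyz": [0,0,0],"spin": 0},
    {"xyz": [0,0,0],"spin": 0},
    {"xyz": [0,0,0],"spin": 0}
  ]
}}

```text
time: 29.35
tool_pos: [494.7, -161.9, 242.5]
tcp_rot: [-3.142, -0.0, 0.145]
contact_force: [0.2, 0.7, -1.0]
grip_width: 28.6
finger_force: 30.0
```

```bash
python3 - <<'E'
from h import *
import pickle
c=bot.get_calibration("wrist");a=bot.capture("wrist");o=bot.get_obs();t=np.array(o['tool_pos']);print(t,o['tcp_rot'],o['grip_width'])
pickle.dump((c,o),open("w6.pkl","wb"));cv2.imwrite("pics/w6.png",a)
w=Cam("w",c);r=np.array([*(t[:2]+[16.7,1.85]),120.8])
print("ring px",w.px(r),"stub px",w.px([511.3,-160.3,91.5]))
u,v=w.px(r)[0].round().astype(int)
# grey mask (low saturation) in ring neighbourhood, coarse print
h=cv2.cvtColor(a,cv2.COLOR_BGR2HSV); s=h[...,1]<90
for y in range(v-34,v+36,2): print(y,''.join('#' if s[y,x] else '.' for x in range(u-36,u+37)))
E
```

```text
[ 494.64966567 -161.98546579  242.42896322] [-3.14151935e+00 -8.90967100e-05  1.45342097e-01] 28.740771035692763
ring px [[282.69218637 185.33758829]] stub px [[282.75331884 179.89966334]]
151 .........................................................................
153 .........................................................................
155 .........................................................................
157 .............................#############...............................
159 .......................#########################.........................
161 ....................###############################......................
163 .................#####################################...................
165 ...............#########################################.................
167 .............#######.#####################################...............
169 ............#####...#######################################..............
171 ...........#####...##################################..#####.............
173 ..........####....###############################
[... 1118 characters left out ...]
03 ..............#######..............................######................
205 ..............########...........................########................
207 ..............########...........................########................
209 ...............########..........................#######.................
211 ...............#########.......................#########.................
213 ................###########.................###########..................
215 .#...............###########...............###########................##.
217 .................############.............############...................
219 .......#.........#############...........#############...........#.......
```

{"api": "jog_arm", "payload": {
  "targets": [
    {"xyz": [0,0.005,0.1],"spin": 0},
    {"xyz": [0,0,0.1],"spin": 0},
    {"xyz": [0,0,0.1],"spin": 0},
    {"xyz": [0,0,0],"spin": 0},
    {"xyz": [0,0,0.025],"spin": 0},
    {"xyz": [0,0,0.025],"spin": 0},
    {"xyz": [0,0,0.025],"spin": 0},
    {"xyz": [0,0,0],"spin": 0},
    {"xyz": [0,0,0],"spin": 0},
    {"xyz": [0,0,0],"spin": 0}
  ]
}}

```text
time: 30.65
tool_pos: [494.7, -162.6, 212.4]
tcp_rot: [3.142, -0.0, 0.145]
contact_force: [-1.1, 0.6, -2.2]
grip_width: 29.1
finger_force: 30.0
```

```bash
python3 - <<'E'
from h import *
a=bot.capture("wrist");o=bot.get_obs();print(o['tool_pos'],o['tcp_rot'],o['contact_force'],o['moment'])
cv2.imwrite("pics/w7.png",a)
h=cv2.cvtColor(a,cv2.COLOR_BGR2HSV); s=h[...,1]<90
for y in range(150,216,3): print(y,''.join('#' if s[y,x] else '.' for x in range(247,320)))
E
```

```text
[ 494.72324608 -162.58712157  212.45352827] [ 3.14158427e+00 -1.89959998e-04  1.45015973e-01] [ 0.10681545  0.455309   -2.03345977] [-0.00651598  0.20590984 -0.0208075 ]
150 .........................................................................
153 .........................................................................
156 .........................................................................
159 .......................#########################.........................
162 ..................##########...............##########....................
165 ...............#######.....##################....#######.................
168 .............#####....###########################....#####...............
171 ..........######....################################...#####.............
174 .........#####...#####################################...#####...........
177 ........#####...#######################################...#####..........
180 .......#####...#########################################...#####.........
183 .......#####...##########################################..#####.........
186 .......#####...#########################################...#####.........
189 .......#####...#########################################...####..........
192 ........#####...#######################################...#####..........
195 .........#####....####################################...#####...........
198 ...........#####....###############################.....####.............
201 .............######.....#######################......#####...............
204 ...............#######......#.#############......#######.................
207 ..............########...........................########................
210 ...............########.........................########.................
213 ................###########.................###########..................
```

{"api": "jog_arm", "payload": {
  "targets": [
    {"xyz": [0,0,0.025],"spin": 0},
    {"xyz": [0,0,0.025],"spin": 0},
    {"xyz": [0,0,0.025],"spin": 0},
    {"xyz": [0,0,0.025],"spin": 0},
    {"xyz": [0,0,0.025],"spin": 0},
    {"xyz": [0,0,0],"spin": 0},
    {"xyz": [0,0,0],"spin": 0},
    {"xyz": [0,0,0],"spin": 0},
    {"xyz": [0,0,0],"spin": 0},
    {"xyz": [0,0,0],"spin": 0}
  ]
}}

```text
time: 31.95
tool_pos: [494.7, -162.6, 202.4]
tcp_rot: [-3.142, -0.0, 0.145]
contact_force: [0.8, -0.4, -1.5]
grip_width: 29.1
finger_force: 30.0
```

Free descent. Approaching the plate in small steps.

{"api": "jog_arm", "payload": {
  "targets": [
    {"xyz": [0,0,0.01],"spin": 0},
    {"xyz": [0,0,0.01],"spin": 0},
    {"xyz": [0,0,0.01],"spin": 0},
    {"xyz": [0,0,0.01],"spin": 0},
    {"xyz": [0,0,0],"spin": 0},
    {"xyz": [0,0,0],"spin": 0},
    {"xyz": [0,0,0],"spin": 0},
    {"xyz": [0,0,0],"spin": 0},
    {"xyz": [0,0,0],"spin": 0},
    {"xyz": [0,0,0],"spin": 0}
  ]
}}

```text
time: 33.2
tool_pos: [494.7, -162.6, 199.2]
tcp_rot: [-3.142, -0.0, 0.145]
contact_force: [0.1, 0.4, -1.7]
grip_width: 29.0
finger_force: 30.0
```

{"api": "jog_arm", "payload": {
  "targets": [
    {"xyz": [0,0,0.008],"spin": 0},
    {"xyz": [0,0,0.005],"spin": 0},
    {"xyz": [0,0,0],"spin": 0},
    {"xyz": [0,0,0],"spin": 0},
    {"xyz": [0,0,0],"spin": 0},
    {"xyz": [0,0,0],"spin": 0},
    {"xyz": [0,0,0],"spin": 0},
    {"xyz": [0,0,0],"spin": 0},
    {"xyz": [0,0,0],"spin": 0},
    {"xyz": [0,0,0],"spin": 0}
  ]
}}

```text
time: 34.45
tool_pos: [494.7, -162.6, 198.2]
tcp_rot: [-3.142, -0.0, 0.145]
contact_force: [-0.2, 0.2, -2.4]
grip_width: 29.2
finger_force: 30.0
```

{"api": "jog_arm", "payload": {
  "targets": [
    {"xyz": [0,0,0.005],"spin": 0},
    {"xyz": [0,0,0.005],"spin": 0},
    {"xyz": [0,0,0],"spin": 0},
    {"xyz": [0,0,0],"spin": 0},
    {"xyz": [0,0,0],"spin": 0},
    {"xyz": [0,0,0],"spin": 0},
    {"xyz": [0,0,0],"spin": 0},
    {"xyz": [0,0,0],"spin": 0},
    {"xyz": [0,0,0],"spin": 0},
    {"xyz": [0,0,0],"spin": 0}
  ]
}}

```text
time: 35.7
tool_pos: [494.7, -162.7, 197.8]
tcp_rot: [3.141, -0.0, 0.145]
contact_force: [-2.3, 0.7, 5.8]
grip_width: 28.8
finger_force: 30.0
```

Plate contact felt (about 7.5 N). Easing off a little.

{"api": "jog_arm", "payload": {
  "targets": [
    {"xyz": [0,0,-0.006],"spin": 0},
    {"xyz": [0,0,0],"spin": 0},
    {"xyz": [0,0,0],"spin": 0},
    {"xyz": [0,0,0],"spin": 0},
    {"xyz": [0,0,0],"spin": 0},
    {"xyz": [0,0,0],"spin": 0},
    {"xyz": [0,0,0],"spin": 0},
    {"xyz": [0,0,0],"spin": 0},
    {"xyz": [0,0,0],"spin": 0},
    {"xyz": [0,0,0],"spin": 0}
  ]
}}

```text
time: 36.95
tool_pos: [494.7, -162.6, 197.8]
tcp_rot: [-3.142, -0.0, 0.145]
contact_force: [-0.4, 0.3, 3.6]
grip_width: 28.6
finger_force: 30.0
```

```bash
python3 - <<'E'
from h import *
a=bot.capture("wrist");o=bot.get_obs();print(o['tool_pos'],o['tcp_rot'],o['contact_force'],o['grip_width'])
h=cv2.cvtColor(a,cv2.COLOR_BGR2HSV); s=h[...,1]<90
for y in range(150,216,3): print(y,''.join('#' if s[y,x] else '.' for x in range(247,320)))
E
```

```text
[ 494.70914403 -162.60843258  197.84074212] [-3.14156342e+00 -9.76020727e-05  1.44971840e-01] [-0.76389383  0.79198742  3.81001763] 28.959072670592143
150 .........................................................................
153 .........................................................................
156 .........................................................................
159 .......................#########################.........................
162 ..................#########................##########....................
165 ...............#######...........................#######.................
168 ............######.......#####################.......#####...............
171 ...........#####.....#############################.....#####.............
174 .........#####....###################################....#####...........
177 ........#####...#######################################...#####..........
180 .......#####...#########################################...#####.........
183 .......#####..###########################################...####.........
186 .......####...############################################..####.........
189 .......#####..############################################.####..........
192 ........#####.###########################################.#####..........
195 .........#####################################################...........
198 ...........#################################################.............
201 .............#############################################...............
204 ...............#########################################.................
207 ..............########.....#################.....########................
210 ...............########.........................########.................
213 ................###########.................###########..................
```

{"api": "jog_arm", "payload": {
  "targets": [
    {"xyz": [0,0,-0.004],"spin": 0},
    {"xyz": [0,0,0],"spin": 0},
    {"xyz": [0,0,0],"spin": 0},
    {"xyz": [0,0,0],"spin": 0},
    {"xyz": [0,0,0],"spin": 0},
    {"xyz": [0,0,0],"spin": 0},
    {"xyz": [0,0,0],"spin": 0},
    {"xyz": [0,0,0],"spin": 0},
    {"xyz": [0,0,0],"spin": 0},
    {"xyz": [0,0,0],"spin": 0}
  ]
}}

```text
time: 38.25
tool_pos: [494.6, -162.6, 198.1]
tcp_rot: [-3.141, 0.0, 0.145]
contact_force: [0.9, 0.7, -2.0]
grip_width: 29.0
finger_force: 30.0
```

```bash
python3 - <<'E'
from plant import bot
o=bot.get_obs();print(o['tool_pos'],o['contact_force'],o['grip_width'])
print(bot.close_job())
E
```

```text
[ 494.64521547 -162.55692148  198.1040906 ] [ 0.88039135  0.6725967  -2.04427663] 29.00925086337062
the job is handed in; nothing more can be done
None
```

I handed the job in at about 38 s; no verdict came back. The chips look to be off the plate, though I could only make out two of them on the foot. The scraper block is standing on the shelf in a free spot near (640, 0), not where it started. The pliers are still squeezed and upright, with the spread clip round the stub just on the brass plate and no noticeable pressure.

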